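Lay out the valve parts for reassembly

ROBOT

A 7-joint arm with a two-finger parallel gripper is mounted at the origin on the work surface. World frame = base frame: x ahead of the robot, y to its left, z up, the work surface at z = 0. Lengths are in m, angles in rad, forces in N, time in s.
With the tool pointing down it reaches from about 0.4 to 0.85 m from the base axis. Payload 10.4 kg.
Tool frame: the origin (TCP) lies midway between the tips of the shut fingers; the grasp point (between the pads) lies 19 mm behind it (r.grasp_offset is the distance from the TCP to the grasp point, in m); z points along the fingers, y is the line along which they close (so a half turn about z gives the same grasp; the last joint's range is limited). The gripper opens to 87 mm and grips with 3 to 60 N. Pads are 19 mm wide; open, the fingers measure 117 mm over their backs; the gripper's body (75 mm by 190 mm) begins 51 mm behind the grasp point.
Start: joints at [-1.144, 0.332, -0.065, 1.46, 0.022, 1.35, -0.088], TCP at [0.272, 0.563, 0.223] pointing down, gripper open.
Joint ranges: [-2.6, 2.6], [-0.5, 2.12], [-1.47, 1.34], [0.16, 2.42], [-1.27, 4.41], [0.06, 2.06], [-2.6, 2.6]. Speed limits (rad/s): [2.22, 2.22, 2.79, 2.79, 3.14, 3.14, 3.14].

INTERFACE

Orientations are given as a unit quaternion [x, y, z, w].
In Python, from bench import r gives the robot as it stands.
- The arm moves only by the tool drive_tool, never from a script. Its argument "moves" is a list that holds one entry, the list of rows, each a list of 7 numbers: the shift along the tool's x, y, z in m, then the turn, a rotation vector about the tool's x, y, z in rad, then the opening, from 0 (shut) to 1 (fully open). In form: [[[tx, ty, tz, ax, ay, az, jaw], ...]]. A call has 1 to 10 rows; each row shifts and turns the commanded pose from where the row before left it, along the tool's axes as they then stand; what a row does not reach is not made up. A row lasts 1/10 s, in which the tool goes at most 50 mm and 8.59 degrees, less where a joint would pass 70% of its speed; a pose out of reach is approached as far as the arm can. A call is refused whole if a number of a shift passes 0.05 or a number of a turn 0.15, either way. A call with a gripper value outside its range is refused whole. The fingers move at their own pace and stop on an object; "squeeze" is the grip in N (left out, the last holds). Time passes only in rows, so rows that do not move let the fingers close. It gives the time, the measured TCP pose, the force, the opening and the grip force at its end, in the units of the state.
- r.read_state(): the state, without advancing time (a new reading comes with each control period).
- r.camera(name): name is "side" or "top"; returns the picture (480x640x3 uint8, red, green, blue); there is no depth.
- r.camera_info(name): a dict with "mtx" (3x3 intrinsics, pixels), "rvec" (rotation vector, rad) and "tvec" (3), from world to camera coordinates, as OpenCV has them. Camera axes: x right, y down, z forward; pixel columns grow to the right and rows downward; lengths in m; the calibration is good to about 2 mm. A picture is of the moment at which its call begins. camera_info takes no time and is no camera call.
- r.close_job(): hands the job in; it is judged then, once.
Trained networks look in the newest picture that a camera, given by its name, has taken for a name from the list of things; names that differ only in an ending like _2 or _b are one class to them, and where a whole thing is asked for, a point or a joint stands for the part that bears it (a point fixed in the world has none). Each returns a list of dicts, best first, with "conf" (0 to 1); they miss things now and then, are a little off and sometimes report something else, mostly with a low value. They report only what shows in the picture. A call takes as long as a camera call. They do not tell look-alikes from the thing itself.
- r.find_in(camera, query): "bbox" ([left, top, right, bottom] in pixels, round what is visible of it).
- r.place_of(camera, query): "at" ([column, row] in pixels: a listed point, or the origin of a listed thing).
The state is a dict: "time": time; "joint_positions": joint angles; "joint_vel": joint speeds; "joint_torque": joint torques, N m; "ee_pos": TCP position; "eef_rot": TCP orientation; "ft_force": force on the tool from outside, world axes, zero at the start; "torque": the same for the moment, N m; "width": finger opening in m; "grip_force": force on a finger pad.
Only numpy, scipy, OpenCV 4.12 (cv2) and the standard library are available. Lean on these libraries where they do the work, as an engineer would, in place of code of your own. Each camera call takes 0.05 s, during which the arm holds its last target. There are 200 camera calls.

TASK

Lay out the valve parts on the black mat for reassembly: stand the steel flange, hub up, on the round grey mark midway between the two dishes, and only then set the brass bush upright and centred on top of the flange's hub. Put the red handwheel, boss up, in the middle of the yellow dish, and stand the green cap upright on the middle of the white stripe, straight behind the blue dish of screws. Leave the jar, the wrench and the screwdriver where they are.

Things in the scene. Friction and masses are not known exactly. Their poses are not given: they have to be found in the camera images.
- mat: black rubber mat, fixed, 180 x 330 mm, 3 mm thick. Origin: on its underside, under the centre of the round grey mark (74 mm across, painted) midway between the two dishes. x points across the mat to its back, away from the robot, y along its length, z up. A painted white stripe, 40 mm wide, runs the whole length along the back, middle line at x = +85 mm. Mark and stripe lie 3 mm above the origin.
- yellow_dish: empty yellow round dish fixed on the mat, 86 mm across, 9 mm high; floor 3 mm thick, 76 mm across inside. Origin: centre of its underside, 3 mm above the bench. Axes parallel to the mat's. It stands at y = +105 or -105 mm, x = 0 of the mat; the blue dish has the other place.
- blue_dish: blue round dish full of small screws (part of it), size as the yellow one, fixed on the mat. Origin: centre of its underside, 3 mm above the bench. Axes parallel to the mat's: x = +85 mm, y = 0 in its frame is the point straight behind it on the white stripe's middle line.
- flange_center (a point): steel valve flange, loose, 0.5 kg, standing hub up: round disc 70 mm across, 12 mm thick, with four dark bolt holes, and on it a solid round hub 40 mm across with a flat top; 32 mm high in all. This point is on its axis, 16 mm above its underside. z is its axis, up. Grip it by the hub, above the disc.
- bush_center (a point): brass bush, loose, about 0.18 kg: a plain upright tube 36 mm across outside, 22 mm inside, 34 mm high, alike at both ends. This point is on its axis half-way up, 17 mm above its underside. z is its axis, up.
- handwheel_center (a point): red valve handwheel, loose, about 0.16 kg, lies flat, boss up: rim 66 mm across and 9 mm thick with three spokes, and a round boss 26 mm across in the middle that stands 36 mm high. This point is on its axis, 18 mm above its underside. z is its axis, up. Grip it by the boss, above the rim.
- cap_center (a point): green plastic cap, loose, about 40 g: an upright solid cylinder 36 mm across and 36 mm high with rounded edges. This point is on its axis half-way up, 18 mm above its underside. z is its axis, up.
- jar: white jar with a black lid, 48 mm across and 70 mm high, standing on the bench; to be left alone. Origin: centre of its underside.
- wrench: steel wrench 170 mm long, lying on the bench; to be left alone. x runs along it.
- screwdriver: screwdriver with a red handle, 180 mm long, lying on the bench; to be left alone. x runs along it.
Things that resemble listed ones, but are neither listed nor needed, are in the scene too. There is more than one size of the part that bears flange_center; the job needs the middle-sized.

How it is judged:
By the outcome, as a careful person would: the job done as asked, in the order asked, and still so for the second after the job is handed in, with the robot touching nothing.
It also fails if it takes over 112 s, if anything falls off the work surface, if the arm or the gripper's body presses on something with over 40 N, if the wrist force passes 120 N, or if a joint passes its speed limit or range.

## Working session

There is one attempt and no reset: what is moved stays moved. The work goes in short steps, Python scripts to look and compute and a tool call to move; the robot and the scene stay as the last step left them, time stands still between calls to the robot, and variables do not carry over. Pictures are saved under pics/ and viewed, at most 14 in all, crops included, and the job is handed in when it is done.

Besides the shell and the picture viewer there is one more tool, called after "Emit:" as a command line: name --argument value ..., lists and objects as JSON in quotes. drive_tool: Moves the arm, as the interface text tells. Its arguments: {"type":"object","properties":{"moves":{"type":"array"},"squeeze":{"type":"number"}},"required":["moves"]}

```bash
mkdir -p pics; cat > h.py <<'E'
from bench import r
import numpy as np, cv2
from scipy.spatial.transform import Rotation as R
def cam(n):
    i=r.camera_info(n); return np.array(i['mtx'],float),cv2.Rodrigues(np.array(i['rvec'],float))[0],np.array(i['tvec'],float).ravel()
def ray(n,px,z):
    K,Rm,t=cam(n); d=Rm.T@np.linalg.solve(K,[px[0],px[1],1.]); c=-Rm.T@t
    return c+d*(z-c[2])/d[2]
def proj(n,p):
    K,Rm,t=cam(n); q=K@(Rm@np.array(p)+t); return q[:2]/q[2]
def save(n,f):
    im=np.array(r.camera(n)); cv2.imwrite('pics/'+f,im[:,:,::-1]); return im
E
python3 - <<'E'
from h import *
for n in('top','side'):
    save(n,n+'0.png'); K,Rm,t=cam(n); print(n,'cam at',(-Rm.T@t).round(3),Rm[2].round(2))
    for q,z in(('mat',0),('yellow_dish',.003),('blue_dish',.003),('flange_center',.016),('bush_center',.017),('handwheel_center',.018),('cap_center',.018),('jar',0),('wrench',0),('screwdriver',0)):
        for d in r.place_of(n,q)[:5]: print(q,np.round(d['at'],0),round(d['conf'],2),ray(n,d['at'],z)[:2].round(3))
s=r.read_state();print(s['time'],s['ee_pos'],s['eef_rot'],R.from_quat(s['eef_rot']).as_matrix().round(3))
E
```

```text
top cam at [0.415 0.104 1.081] [ 0.18 -0.01 -0.98]
mat [479. 287.] 0.56 [ 0.5  -0.21]
mat [133. 286.] 0.38 [0.505 0.485]
blue_dish [528. 298.] 0.76 [ 0.476 -0.305]
flange_center [224. 245.] 0.96 [0.585 0.301]
flange_center [169. 286.] 0.9 [0.503 0.408]
flange_center [250. 180.] 0.89 [0.718 0.253]
bush_center [304. 317.] 0.7 [0.441 0.141]
bush_center [227. 244.] 0.61 [0.586 0.296]
handwheel_center [310. 235.] 0.56 [0.604 0.129]
cap_center [321. 166.] 0.49 [0.747 0.106]
jar [323. 167.] 0.82 [0.752 0.103]
jar [216. 302.] 0.49 [0.472 0.317]
wrench [137. 286.] 0.93 [0.504 0.477]
screwdriver [444. 155.] 0.85 [ 0.776 -0.153]
screwdriver [481. 287.] 0.43 [ 0.499 -0.214]
side cam at [ 0.386 -0.612  0.558] [ 0.24  0.78 -0.58]
mat [304. 387.] 0.62 [ 0.501 -0.208]
yellow_dish [306. 332.] 0.89 [ 0.531 -0.111]
blue_dish [303. 457.] 0.64 [ 0.472 -0.308]
flange_center [242. 180.] 0.73 [0.512 0.391]
flange_center [341. 200.] 0.59 [0.712 0.241]
flange_center [282. 201.] 0.55 [0.583 0.271]
bush_center [226. 241.] 0.74 [0.441 0.147]
handwheel_center [310. 233.] 0.7 [0.607 0.13 ]
cap_center [228. 198.] 0.7 [0.467 0.311]
cap_center [378. 241.] 0.2 [0.729 0.072]
jar [377. 240.] 0.95 [0.739 0.096]
wrench [231. 170.] 0.95 [0.496 0.478]
wrench [378. 237.] 0.46 [0.745 0.107]
screwdriver [452. 322.] 0.64 [ 0.769 -0.15 ]
1.1 [0.27171817 0.56286334 0.22257721] [2.22983957e-01 9.74822114e-01 4.14967394e-05 4.97438830e-07] [[-0.901  0.435  0.   ]
 [ 0.435  0.901  0.   ]
 [ 0.     0.    -1.   ]]
```

View pics/top0.png

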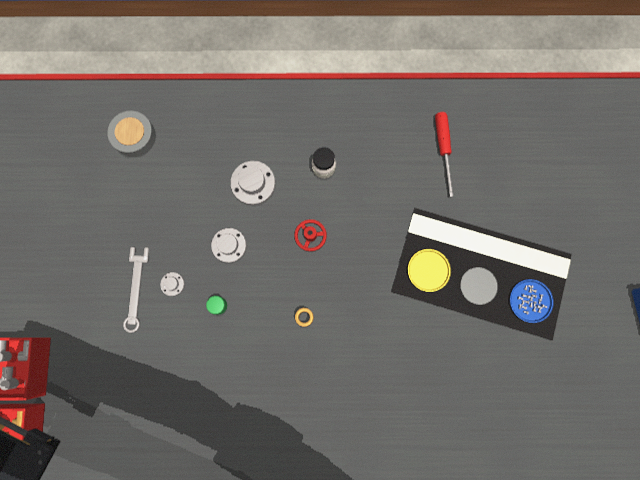

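View pics/side0.png

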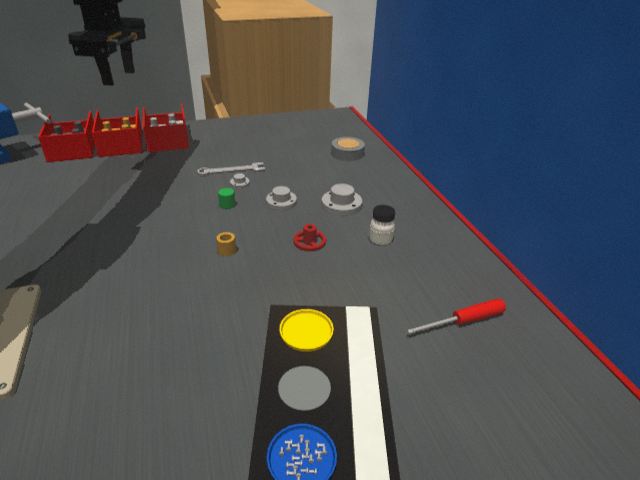

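The pictures show three flanges, with the middle-sized one at top (228,245). The handwheel is at (310,235), the cap at (216,305) and the bush at (304,317). On the mat, the yellow dish is at (429,271), the mark at (479,286) and the blue dish at (531,301). Next I'll refine these with colour masks in both cameras.

```bash
cat >> h.py <<'E'
from scipy.optimize import least_squares
def circ(rad,z,n=60):
    a=np.linspace(0,2*np.pi,n); return np.c_[rad*np.cos(a),rad*np.sin(a),0*a+z]
def hullpx(n,xy,P):
    q=np.array([proj(n,p+[xy[0],xy[1],0]) for p in P]); return cv2.convexHull(q.astype(np.float32))
def cen(h):
    m=cv2.moments(h); return np.array([m['m10'],m['m01']])/m['m00'],m['m00']
def hsv(im,lo,hi): return cv2.inRange(cv2.cvtColor(im,cv2.COLOR_RGB2HSV),np.array(lo),np.array(hi))
COL=dict(yellow=((24,150,120),(35,255,255)),blue=((105,150,60),(125,255,255)),red=((0,120,60),(6,255,255)),green=((50,100,50),(80,255,255)),brass=((10,90,70),(23,255,255)),
 grey=((0,0,105),(180,45,255)),mark=((0,0,90),(180,40,200)))
# fit xy of an object whose visible hull is that of points P (z = world), near xy0
def fit(ims,P,col,xy0,verb=True):
    C={}
    for n,im in ims.items():
        m=hsv(im,*COL[col]); h0=hullpx(n,xy0,P); k=np.zeros_like(m); cv2.fillConvexPoly(k,h0.astype(np.int32),255)
        m&=cv2.dilate(k,np.ones((13,13)))
        nl,l,st,_=cv2.connectedComponentsWithStats(m); 
        if nl<2: continue
        b=1+np.argmax(st[1:,4]); c=cv2.findContours((l==b).astype(np.uint8),0,2)[0]
        C[n]=cen(cv2.convexHull(max(c,key=len)))
    f=lambda p,ns:np.concatenate([cen(hullpx(n,p,P))[0]-C[n][0] for n in ns])
    one={n:least_squares(f,xy0,args=([n],)).x for n in C}
    x=np.mean(list(one.values()),0)
    if verb: print(col,x.round(4),{n:(one[n].round(4),'area ratio %.2f'%(C[n][1]/cen(hullpx(n,x,P))[1])) for n in C})
    return x
def flange(z=0): return np.r_[circ(.035,z),circ(.035,z+.012),circ(.02,z+.032)]
def bush(z=0): return np.r_[circ(.018,z),circ(.018,z+.034)]
def wheel(z=0): return np.r_[circ(.033,z),circ(.033,z+.009),circ(.013,z+.036)]
def cap(z=0): return np.r_[circ(.016,z),circ(.018,z+.003),circ(.018,z+.033),circ(.016,z+.036)]
E
python3 - <<'E'
from h import *
ims={n:np.array(r.camera(n)) for n in('top','side')}
y=fit(ims,np.r_[circ(.043,.003),circ(.043,.012)],'yellow',(.53,-.111))
b=fit(ims,np.r_[circ(.043,.003),circ(.043,.012)],'blue',(.474,-.306))
m=fit(ims,circ(.037,.003),'mark',(.502,-.209))
u=(y-b)/np.linalg.norm(y-b); print('len',np.linalg.norm(y-b),'mid',(y+b)/2,'u',u)
print('cap target',b+.085*np.array([u[1],-u[0]]))
fit(ims,flange(),'grey',(.585,.298)); fit(ims,bush(),'brass',(.441,.144)); fit(ims,wheel(),'red',(.605,.13)); fit(ims,cap(),'green',(.468,.312))
E
```

```text
Traceback (most recent call last):
  File "h.py", line 34, in fit
    one={n:least_squares(f,xy0,args=([n],)).x for n in C}
           ~~~~~~~~~~~~~^^^^^^^^^^^^^^^^^^^
  File "h.py", line 33, in <lambda>
    f=lambda p,ns:np.concatenate([cen(hullpx(n,p,P))[0]-C[n][0] for n in ns])
                                      ~~~~~~^^^^^^^
  File "h.py", line 17, in hullpx
    q=np.array([proj(n,p+[xy[0],xy[1],0]) for p in P]); return cv2.convexHull(q.astype(np.float32))
                ~~~~^^^^^^^^^^^^^^^^^^^^^
  File "h.py", line 10, in proj
    K,Rm,t=cam(n); q=K@(Rm@np.array(p)+t); return q[:2]/q[2]
           ~~~^^^
  File "h.py", line 5, in cam
    i=r.camera_info(n); return np.array(i['mtx'],float),cv2.Rodrigues(np.array(i['rvec'],float))[0],np.array(i['tvec'],float).ravel()
ValueError: time passes only in moves, steps and waits
```

```bash
sed -i 's/^def cam(n)/from functools import lru_cache\n@lru_cache(None)\ndef cam(n)/; s/least_squares(f,xy0,args=(\[n\],))/least_squares(f,xy0,args=([n],),diff_step=1e-2)/' h.py
python3 - <<'E'
from h import *
ims={n:np.array(r.camera(n)) for n in('top','side')}
y=fit(ims,np.r_[circ(.043,.003),circ(.043,.012)],'yellow',(.53,-.111))
b=fit(ims,np.r_[circ(.043,.003),circ(.043,.012)],'blue',(.474,-.306))
m=fit(ims,circ(.037,.003),'mark',(.502,-.209))
u=(y-b)/np.linalg.norm(y-b); print('len',np.linalg.norm(y-b),'mid',(y+b)/2,'u',u)
print('cap target',b+.085*np.array([u[1],-u[0]]))
fit(ims,flange(),'grey',(.585,.298)); fit(ims,bush(),'brass',(.441,.144)); fit(ims,wheel(),'red',(.605,.13)); fit(ims,cap(),'green',(.468,.312))
E
```

```text
yellow [ 0.5328 -0.1079] {'top': (array([ 0.5335, -0.1086]), 'area ratio 0.95'), 'side': (array([ 0.5321, -0.1071]), 'area ratio 0.91')}
blue [ 0.4712 -0.3066] {'top': (array([ 0.4712, -0.3095]), 'area ratio 0.94'), 'side': (array([ 0.4712, -0.3038]), 'area ratio 0.83')}
mark [ 0.5012 -0.2091] {'top': (array([ 0.502 , -0.2084]), 'area ratio 1.01'), 'side': (array([ 0.5005, -0.2097]), 'area ratio 0.99')}
len 0.2080545088339234 mid [ 0.50199257 -0.20726475] u [0.2957854  0.95525441]
cap target [ 0.55241945 -0.33177901]
grey [0.5862 0.3003] {'top': (array([0.5861, 0.299 ]), 'area ratio 2.05'), 'side': (array([0.5863, 0.3016]), 'area ratio 0.81')}
brass [0.4404 0.1408] {'top': (array([0.4414, 0.1414]), 'area ratio 0.94'), 'side': (array([0.4395, 0.1402]), 'area ratio 0.90')}
red [0.6054 0.1287] {'top': (array([0.6063, 0.1295]), 'area ratio 0.93'), 'side': (array([0.6046, 0.1279]), 'area ratio 0.88')}
green [0.4647 0.3123] {'top': (array([0.466 , 0.3131]), 'area ratio 0.89'), 'side': (array([0.4635, 0.3114]), 'area ratio 0.91')}
```

Emit:
drive_tool --moves '[[[0,0,0,0,0,-0.148,1],[0,0,0,0,0,-0.148,1],[0,0,0,0,0,-0.149,1],[-0.038,-0.032,0,0,0,0,1],[-0.038,-0.032,0,0,0,0,1],[-0.038,-0.032,0,0,0,0,1],[-0.038,-0.032,0,0,0,0,1],[-0.038,-0.032,0,0,0,0,1],[-0.038,-0.032,0,0,0,0,1],[-0.038,-0.032,0,0,0,0,1]]]'

```text
time: 2.3
ee_pos: [0.538, 0.3361, 0.2228]
eef_rot: [0.002, 1.0, 0.0, 0.0]
ft_force: [-0.4, 1.7, -0.3]
width: 0.0873
grip_force: 0.0
```

```bash
python3 - <<'E'
from h import *
ims={n:cv2.imread(f'pics/{n}0.png')[:,:,::-1].copy() for n in('top','side')}
for v in(120,135,150): COL['grey']=((0,0,v),(180,45,255)); fit(ims,flange(),'grey',(.586,.3))
E
```

```text
grey [0.5863 0.298 ] {'top': (array([0.5865, 0.2951]), 'area ratio 0.96'), 'side': (array([0.5861, 0.3009]), 'area ratio 0.75')}
grey [0.5863 0.2983] {'top': (array([0.5864, 0.2951]), 'area ratio 0.95'), 'side': (array([0.5862, 0.3015]), 'area ratio 0.73')}
grey [0.5898 0.3123] {'top': (array([0.5866, 0.2952]), 'area ratio 0.93'), 'side': (array([0.5931, 0.3294]), 'area ratio 0.17')}
```

Emit:
drive_tool --moves '[[[-0.024,-0.018,0.03,0,0,0,1],[-0.024,-0.019,0.03,0,0,0,1],[0,0,0.04,0,0,0,1],[0,0,0.03,0,0,0,1],[0,0,0,0,0,0,1]]]'

```text
time: 2.8
ee_pos: [0.5819, 0.2988, 0.0878]
eef_rot: [0.002, 1.0, -0.002, -0.003]
ft_force: [-0.8, -0.0, 0.5]
width: 0.0871
grip_force: 0.0
```

Emit:
drive_tool --moves '[[[0,0,0,0,0,0,1],[0,0,0,0,0,0,1]]]'

```text
time: 3.0
ee_pos: [0.5856, 0.3012, 0.0951]
eef_rot: [0.002, 1.0, 0.001, 0.001]
ft_force: [-0.4, 0.3, 0.7]
width: 0.087
grip_force: 0.0
```

Emit:
drive_tool --moves '[[[-0.001,-0.004,0.03,0,0,0,1],[0,0,0.03,0,0,0,1],[0,0,0.012,0,0,0,1],[0,0,0.006,0,0,0,1],[0,0,0,0,0,0,1],[0,0,0,0,0,0,1],[0,0,0,0,0,0,0.6],[0,0,0,0,0,0,0.3],[0,0,0,0,0,0,0.2],[0,0,0,0,0,0,0.2]]]' --squeeze 30

```text
time: 4.0
ee_pos: [0.5856, 0.2964, 0.0148]
eef_rot: [0.002, 1.0, 0.0, 0.0]
ft_force: [1.0, -0.1, -0.3]
width: 0.0625
grip_force: 0.0
```

Emit:
drive_tool --moves '[[[0,0,0,0,0,0,0.1],[0,0,0,0,0,0,0.1],[0,0,0,0,0,0,0.1],[0,0,0,0,0,0,0.1],[0,0,0,0,0,0,0.1],[0,0,0,0,0,0,0.1],[0,0,0,0,0,0,0.1]]]' --squeeze 30

```text
time: 4.7
ee_pos: [0.5856, 0.2959, 0.0145]
eef_rot: [0.003, 1.0, -0.0, -0.0]
ft_force: [0.1, -3.1, 1.3]
width: 0.0388
grip_force: 30.0
```

Emit:
drive_tool --moves '[[[0,0,-0.03,0,0,0,0.1],[0,0,-0.04,0,0,0,0.1],[0.007,-0.03,-0.03,0,0,0,0.1],[0.007,-0.045,0,0,0,0,0.1],[0.007,-0.045,0,0,0,0,0.1],[0.007,-0.045,0,0,0,0,0.1],[0.007,-0.045,0,0,0,0,0.1],[0.007,-0.045,0,0,0,0,0.1],[0.007,-0.045,0,0,0,0,0.1],[0.007,-0.045,0,0,0,0,0.1]]]'

```text
time: 5.7
ee_pos: [0.5272, -0.0492, 0.1143]
eef_rot: [0.002, 1.0, 0.0, 0.0]
ft_force: [0.9, 0.2, -3.3]
width: 0.0382
grip_force: 30.0
```

Emit:
drive_tool --moves '[[[0.007,-0.045,0,0,0,0,0.1],[0.007,-0.04,0,0,0,0,0.1],[0.007,-0.04,0,0,0,0,0.1],[0.007,-0.035,0,0,0,0,0.1],[0,0,0.02,0,0,0,0.1],[0,0,0.02,0,0,0,0.1],[0,0,0,0,0,0,0.1],[0,0,0,0,0,0,0.1],[0,0,0,0,0,0,0.1]]]'

```text
time: 6.6
ee_pos: [0.4999, -0.208, 0.0755]
eef_rot: [0.002, 1.0, -0.0, 0.001]
ft_force: [0.2, -0.3, -4.2]
width: 0.0389
grip_force: 30.0
```

```bash
python3 - <<'E'
from h import *
im=save('side','s1.png'); cv2.imwrite('pics/s1c.png',cv2.resize(im[200:480,150:500,::-1],None,fx=2,fy=2))
s=r.read_state(); p=s['ee_pos']
print(p,proj('side',[p[0],p[1],p[2]-.0145]))
E
```

```text
[ 0.49988174 -0.20806864  0.07559136] [303.53861605 358.29491052]
```

View pics/s1c.png

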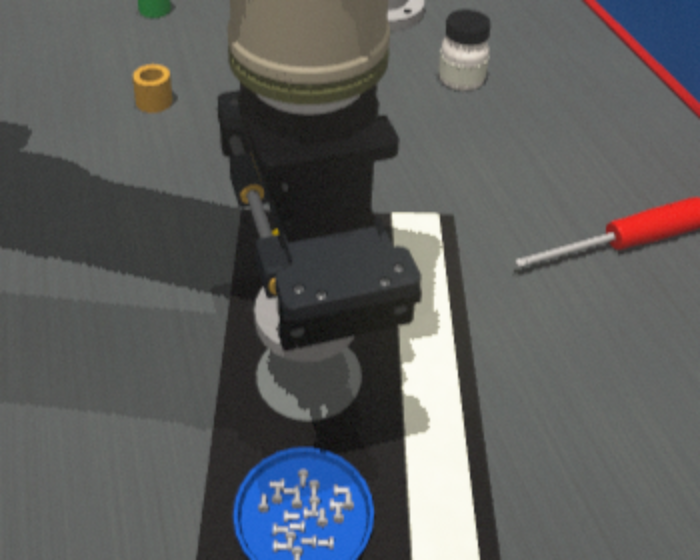

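The held flange's disc spans crop columns 254 to 354, so its axis is at about column 302 against the 303.5 expected from the TCP. It is well seated and above the mark, so I'll lower it.

Emit:
drive_tool --moves '[[[-0.002,-0.001,0.025,0,0,0,0.1],[0,0,0.018,0,0,0,0.1],[0,0,0.008,0,0,0,0.1],[0,0,0.003,0,0,0,0.1],[0,0,0.002,0,0,0,0.1],[0,0,0,0,0,0,0.1],[0,0,0,0,0,0,0.1]]]'

```text
time: 7.35
ee_pos: [0.5015, -0.2094, 0.0192]
eef_rot: [0.002, 1.0, -0.0, 0.001]
ft_force: [0.0, -0.5, -5.5]
width: 0.0384
grip_force: 30.0
```

Emit:
drive_tool --moves '[[[0,0,0.001,0,0,0,0.1],[0,0,0.001,0,0,0,0.1],[0,0,0,0,0,0,0.1]]]'

```text
time: 7.65
ee_pos: [0.5015, -0.2093, 0.0174]
eef_rot: [0.002, 1.0, 0.0, 0.0]
ft_force: [-2.3, 1.8, 6.1]
width: 0.0384
grip_force: 30.0
```

Emit:
drive_tool --moves '[[[0,0,0,0,0,0,0.7],[0,0,0,0,0,0,0.7],[0,0,0,0,0,0,0.7],[0,0,0,0,0,0,0.7],[0,0,0,0,0,0,0.7],[0,0,-0.01,0,0,0,0.7],[0,0,-0.03,0,0,0,0.7],[0,0,-0.04,0,0,0,0.7],[0,0,-0.04,0,0,0,0.7],[0,0.04,-0.02,0,0,0,1]]]'

```text
time: 8.65
ee_pos: [0.5018, -0.1744, 0.161]
eef_rot: [0.006, 1.0, -0.002, 0.003]
ft_force: [0.5, 0.5, -1.2]
width: 0.064
grip_force: 0.0
```

Emit:
drive_tool --moves '[[[-0.014,0.045,0,0,0,0,1],[-0.014,0.045,0,0,0,0,1],[-0.014,0.045,0,0,0,0,1],[-0.014,0.045,0,0,0,0,1],[-0.014,0.045,0,0,0,0,1],[-0.014,0.045,0,0,0,0,1],[-0.02,0.028,0,0,0,0,1],[0,0,0,0,0,0,1],[0,0,0,0,0,0,1]]]'

```text
time: 9.55
ee_pos: [0.6067, 0.1284, 0.1567]
eef_rot: [0.002, 1.0, -0.0, -0.0]
ft_force: [-0.0, -1.2, -0.1]
width: 0.0871
grip_force: 0.0
```

```bash
python3 - <<'E'
from h import *
ims={n:save(n,n+'2.png') for n in('top','side')}
COL['grey']=((0,0,125),(180,45,255))
fit(ims,flange(.003),'grey',(.5015,-.209))
# hub top
cv2.imwrite('pics/t2c.png',np.hstack([cv2.resize(ims['top'][240:330,420:540,::-1],None,fx=3.3,fy=3.3),cv2.resize(ims['side'][335:425,245:365,::-1],None,fx=3.3,fy=3.3)]))
fit({'side':ims['side']},wheel(),'red',(.605,.129))
print(r.read_state()['ee_pos'])
E
```

```text
grey [ 0.5016 -0.2082] {'top': (array([ 0.5019, -0.2097]), 'area ratio 0.92'), 'side': (array([ 0.5012, -0.2067]), 'area ratio 0.85')}
red [0.6045 0.1281] {'side': (array([0.6045, 0.1281]), 'area ratio 0.90')}
[0.60656316 0.12665642 0.15694598]
```

View pics/t2c.png

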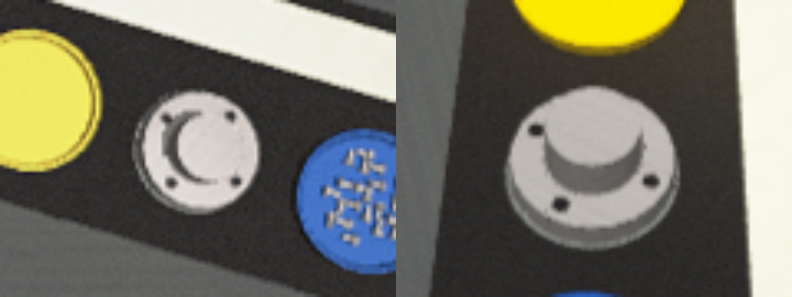

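The flange stands centred on the mark, with only a thin even ring of it visible. Handwheel next.

Emit:
drive_tool --moves '[[[0.001,0.001,0.04,0,0,0,1],[0,0,0.04,0,0,0,1],[0,0,0.035,0,0,0,0.9],[0,0,0.018,0,0,0,0.8],[0,0,0.008,0,0,0,0.7],[0,0,0,0,0,0,0.6],[0,0,0,0,0,0,0.5],[0,0,0,0,0,0,0],[0,0,0,0,0,0,0],[0,0,0,0,0,0,0]]]' --squeeze 20

```text
time: 10.65
ee_pos: [0.6061, 0.1294, 0.0163]
eef_rot: [0.002, 1.0, 0.0, 0.001]
ft_force: [-0.1, 0.3, -1.0]
width: 0.031
grip_force: 0.0
```

Emit:
drive_tool --moves '[[[0,0,0,0,0,0,0],[0,0,0,0,0,0,0],[0,0,0,0,0,0,0],[0,0,0,0,0,0,0],[0,0,0,0,0,0,0]]]'

```text
time: 11.15
ee_pos: [0.6059, 0.1293, 0.016]
eef_rot: [0.002, 1.0, 0.0, 0.0]
ft_force: [-1.0, 0.2, 5.3]
width: 0.0251
grip_force: 20.0
```

Emit:
drive_tool --moves '[[[0,0,-0.03,0,0,0,0],[0,0,-0.04,0,0,0,0],[0.013,-0.04,0,0,0,0,0],[0.012,-0.04,0,0,0,0,0],[0.012,-0.04,0,0,0,0,0],[0.012,-0.04,0,0,0,0,0],[0.012,-0.04,0,0,0,0,0],[0.012,-0.038,0,0,0,0,0],[0,0,0,0,0,0,0],[0,0,0,0,0,0,0]]]'

```text
time: 12.15
ee_pos: [0.5311, -0.1091, 0.0853]
eef_rot: [0.003, 1.0, 0.0, -0.0]
ft_force: [-1.1, 0.7, -1.6]
width: 0.025
grip_force: 20.0
```

Emit:
drive_tool --moves '[[[0,0,0.02,0,0,0,0],[0,0,0,0,0,0,0],[0,0,0,0,0,0,0]]]'

```text
time: 12.45
ee_pos: [0.5315, -0.1072, 0.0653]
eef_rot: [0.002, 1.0, 0.0, -0.001]
ft_force: [-0.4, -0.8, -1.5]
width: 0.0254
grip_force: 20.0
```

```bash
python3 - <<'E'
from h import *
im=save('side','s3.png'); cv2.imwrite('pics/s3c.png',cv2.resize(im[200:430,200:450,::-1],None,fx=2.4,fy=2.4))
p=np.array(r.read_state()['ee_pos']); print(p)
fit({'side':im},wheel(p[2]-.016),'red',p[:2])
E
```

```text
[ 0.53187985 -0.10746551  0.06587322]
red [ 0.5254 -0.1145] {'side': (array([ 0.5254, -0.1145]), 'area ratio 0.67')}
```

View pics/s3c.png

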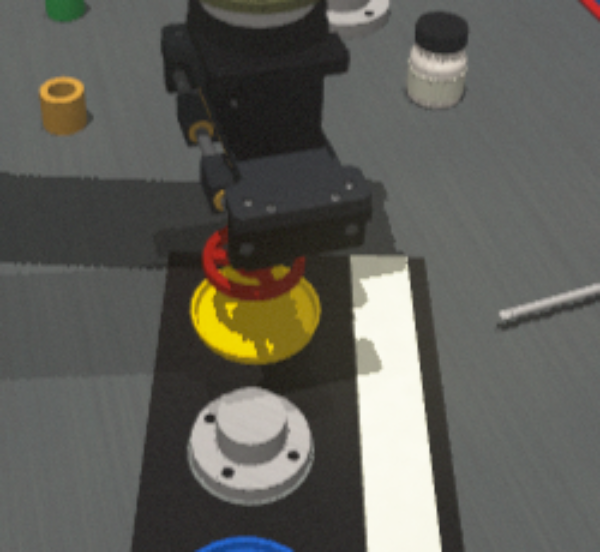

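The wheel hangs level over the yellow dish (rim at crop columns 203 to 305), so I'll lower it.

Emit:
drive_tool --moves '[[[-0.001,-0.001,0.02,0,0,0,0],[0,0,0.014,0,0,0,0],[0,0,0.005,0,0,0,0],[0,0,0.003,0,0,0,0],[0,0,0.001,0,0,0,0],[0,0,0.001,0,0,0,0],[0,0,0,0,0,0,0]]]'

```text
time: 13.2
ee_pos: [0.5329, -0.1094, 0.022]
eef_rot: [0.002, 1.0, 0.0, 0.0]
ft_force: [0.3, -0.6, -1.0]
width: 0.0255
grip_force: 20.0
```

Emit:
drive_tool --moves '[[[0,0,0.001,0,0,0,0],[0,0,0,0,0,0,0.6],[0,0,0,0,0,0,0.6],[0,0,0,0,0,0,0.6],[0,0,0,0,0,0,0.6],[0,0,-0.02,0,0,0,0.6],[0,0,-0.04,0,0,0,0.6],[0,0,-0.04,0,0,0,0.6],[0.015,0.04,0,0,0,0,1],[0.015,0.042,0,0,0,0,1]]]'

```text
time: 14.2
ee_pos: [0.5034, -0.0274, 0.1218]
eef_rot: [0.004, 1.0, -0.0, 0.001]
ft_force: [0.2, 1.5, -1.0]
width: 0.0611
grip_force: 0.0
```

Emit:
drive_tool --moves '[[[0.015,0.042,0,0,0,0,1],[0.015,0.042,0,0,0,0,1],[0.016,0.042,0,0,0,0,1],[0.016,0.042,0,0,0,0,1],[0,0,0,0,0,0,1],[0,0,0,0,0,0,1],[0,0,0,0,0,0,1]]]'

```text
time: 14.9
ee_pos: [0.4421, 0.14, 0.1205]
eef_rot: [0.003, 1.0, -0.0, 0.0]
ft_force: [0.1, -1.6, 0.2]
width: 0.0869
grip_force: 0.0
```

```bash
python3 - <<'E'
from h import *
ims={n:save(n,n+'4.png') for n in('top','side')}
print(r.read_state()['ee_pos'])
fit(ims,wheel(.006),'red',(.533,-.109))
fit({'side':ims['side']},bush(),'brass',(.44,.141))
cv2.imwrite('pics/t4c.png',np.hstack([cv2.resize(ims['top'][230:320,390:510,::-1],None,fx=3.3,fy=3.3),cv2.resize(ims['side'][285:375,245:365,::-1],None,fx=3.3,fy=3.3)]))
E
```

```text
[0.44214852 0.13983189 0.12048184]
red [ 0.5327 -0.1093] {'top': (array([ 0.5336, -0.1084]), 'area ratio 0.86'), 'side': (array([ 0.5317, -0.1101]), 'area ratio 0.87')}
brass [0.4395 0.1389] {'side': (array([0.4395, 0.1389]), 'area ratio 0.91')}
```

View pics/t4c.png

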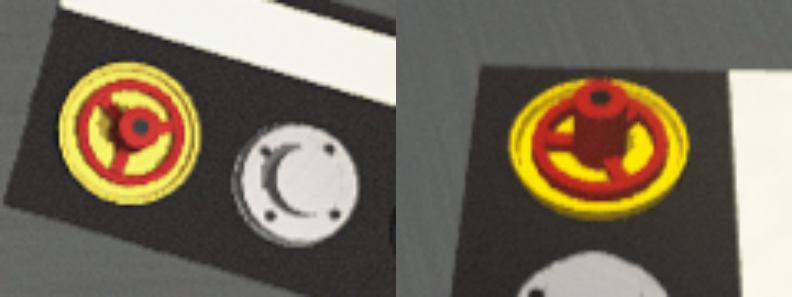

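Handwheel lies in the middle of the dish, boss up. Now the bush.

Emit:
drive_tool --moves '[[[0.002,0.001,0.04,0,0,0,1],[0,0,0.04,0,0,0,0.9],[0,0,0.02,0,0,0,0.8],[0,0,0.01,0,0,0,0.7],[0,0,0,0,0,0,0.6],[0,0,0,0,0,0,0.5],[0,0,0,0,0,0,0.1],[0,0,0,0,0,0,0.1],[0,0,0,0,0,0,0.1],[0,0,0,0,0,0,0.1]]]'

```text
time: 16.0
ee_pos: [0.4405, 0.1421, 0.0115]
eef_rot: [0.003, 1.0, 0.0, 0.001]
ft_force: [-0.9, -1.4, 7.0]
width: 0.0365
grip_force: 20.0
```

Emit:
drive_tool --moves '[[[0,0,0,0,0,0,0.1],[0,0,0,0,0,0,0.1],[0,0,0,0,0,0,0.1]]]'

```text
time: 16.3
ee_pos: [0.4405, 0.1421, 0.0115]
eef_rot: [0.003, 1.0, 0.0, 0.001]
ft_force: [-1.3, -2.0, 7.3]
width: 0.0362
grip_force: 20.0
```

Emit:
drive_tool --moves '[[[0,0,-0.03,0,0,0,0.1],[0,0,-0.04,0,0,0,0.1],[0,0,-0.04,0,0,0,0.1],[-0.009,-0.044,0,0,0,0,0.1],[-0.009,-0.044,0,0,0,0,0.1],[-0.009,-0.044,0,0,0,0,0.1],[-0.009,-0.044,0,0,0,0,0.1],[-0.009,-0.044,0,0,0,0,0.1],[-0.008,-0.044,0,0,0,0,0.1],[-0.008,-0.044,0,0,0,0,0.1]]]'

```text
time: 17.3
ee_pos: [0.4992, -0.1678, 0.1207]
eef_rot: [0.002, 1.0, 0.0, 0.0]
ft_force: [1.0, -0.1, -2.6]
width: 0.036
grip_force: 20.0
```

Emit:
drive_tool --moves '[[[0,-0.043,0,0,0,0,0.1],[0,0,0.02,0,0,0,0.1],[0,0,0.02,0,0,0,0.1],[0,0,0,0,0,0,0.1],[0,0,0,0,0,0,0.1],[0,0,0,0,0,0,0.1]]]'

```text
time: 17.9
ee_pos: [0.4997, -0.2091, 0.0817]
eef_rot: [0.002, 1.0, -0.0, 0.001]
ft_force: [0.7, -0.1, -1.0]
width: 0.0362
grip_force: 20.0
```

```bash
python3 - <<'E'
from h import *
im=save('side','s5.png'); cv2.imwrite('pics/s5c.png',cv2.resize(im[240:440,200:430,::-1],None,fx=2.6,fy=2.6))
p=np.array(r.read_state()['ee_pos']); print(p)
for z in (p[2]-.0115,): 
  h=hullpx('side',p[:2],bush(z)).reshape(-1,2); print('expected bush px',((h.min(0)-[200,240])*2.6).round(),((h.max(0)-[200,240])*2.6).round())
h=hullpx('side',(.5017,-.2092),circ(.02,.035)).reshape(-1,2); print('hub top',((h.min(0)-[200,240])*2.6).round(),((h.max(0)-[200,240])*2.6).round())
E
```

```text
[ 0.49978088 -0.2091412   0.08170379]
expected bush px [234. 224.] [307. 326.]
hub top [235. 311.] [311. 373.]
```

View pics/s5c.png

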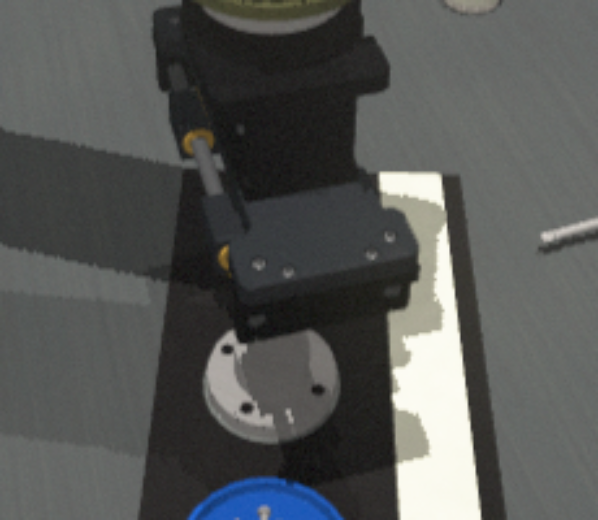

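The bush is hidden behind the gripper body, and the hub is where expected. I'll place by the measured offset and check afterwards.

Emit:
drive_tool --moves '[[[-0.002,0,0.015,0,0,0,0.1],[0,0,0.012,0,0,0,0.1],[0,0,0.005,0,0,0,0.1],[0,0,0.002,0,0,0,0.1],[0,0,0.001,0,0,0,0.1],[0,0,0,0,0,0,0.1],[0,0,0,0,0,0,0.1]]]'

```text
time: 18.65
ee_pos: [0.5003, -0.2087, 0.0464]
eef_rot: [0.002, 1.0, 0.001, -0.001]
ft_force: [-11.1, 4.8, 18.3]
width: 0.0364
grip_force: 20.0
```

Emit:
drive_tool --moves '[[[0,0,-0.002,0,0,0,0.1],[0,0,0,0,0,0,0.1],[0,0,0,0,0,0,0.1]]]'

```text
time: 18.95
ee_pos: [0.5009, -0.2093, 0.0472]
eef_rot: [0.002, 1.0, 0.0, -0.0]
ft_force: [-0.4, -0.9, -1.7]
width: 0.036
grip_force: 20.0
```

Free again at (0.5009, -0.2093). Touch down gently, release and retreat.

Emit:
drive_tool --moves '[[[-0.001,0,0.001,0,0,0,0.1],[0,0,0,0,0,0,0.1],[0,0,0,0,0,0,0.7],[0,0,0,0,0,0,0.7],[0,0,0,0,0,0,0.7],[0,0,0,0,0,0,0.7],[0,0,0,0,0,0,0.7],[0,0,-0.02,0,0,0,0.7],[0,0,-0.04,0,0,0,0.7],[0,0,-0.04,0,0,0,0.7]]]'

```text
time: 19.95
ee_pos: [0.5014, -0.2091, 0.1473]
eef_rot: [0.002, 1.0, 0.0, -0.001]
ft_force: [1.4, -0.4, -0.1]
width: 0.0609
grip_force: 0.0
```

Emit:
drive_tool --moves '[[[0.003,0.049,0,0,0,0,1],[0.003,0.049,0,0,0,0,1],[0.003,0.049,0,0,0,0,1],[0.003,0.049,0,0,0,0,1],[0.003,0.049,0,0,0,0,1],[0.003,0.049,0,0,0,0,1],[0.003,0.049,0,0,0,0,1],[0.004,0.049,0,0,0,0,1],[0.004,0.049,0,0,0,0,1],[0.004,0.049,0,0,0,0,1]]]'

```text
time: 20.95
ee_pos: [0.471, 0.2829, 0.1467]
eef_rot: [0.003, 1.0, 0.0, 0.0]
ft_force: [1.4, -1.0, -0.5]
width: 0.087
grip_force: 0.0
```

Emit:
drive_tool --moves '[[[0.004,0.031,0,0,0,0,1],[0,0,0,0,0,0,1],[0,0,0,0,0,0,1],[0,0,0,0,0,0,1]]]'

```text
time: 21.35
ee_pos: [0.4681, 0.3104, 0.1465]
eef_rot: [0.003, 1.0, -0.0, 0.0]
ft_force: [0.0, -0.6, 0.3]
width: 0.0869
grip_force: 0.0
```

```bash
python3 - <<'E'
from h import *
ims={n:save(n,n+'6.png') for n in('top','side')}
print(r.read_state()['ee_pos'])
COL['grey']=((0,0,125),(180,45,255))
fit(ims,bush(.035),'brass',(.501,-.209)); fit(ims,flange(.003),'grey',(.5015,-.209))
fit({'side':ims['side']},cap(),'green',(.4647,.312))
cv2.imwrite('pics/t6c.png',np.hstack([cv2.resize(ims['top'][240:330,420:540,::-1],None,fx=3.3,fy=3.3),cv2.resize(ims['side'][325:415,245:365,::-1],None,fx=3.3,fy=3.3)]))
E
```

```text
[0.4681663  0.31038017 0.14664325]
brass [ 0.5018 -0.2088] {'top': (array([ 0.5025, -0.2096]), 'area ratio 0.87'), 'side': (array([ 0.5011, -0.208 ]), 'area ratio 1.00')}
grey [ 0.5009 -0.2084] {'top': (array([ 0.501 , -0.2085]), 'area ratio 0.93'), 'side': (array([ 0.5008, -0.2083]), 'area ratio 0.80')}
green [0.4637 0.3103] {'side': (array([0.4637, 0.3103]), 'area ratio 0.90')}
```

View pics/t6c.png

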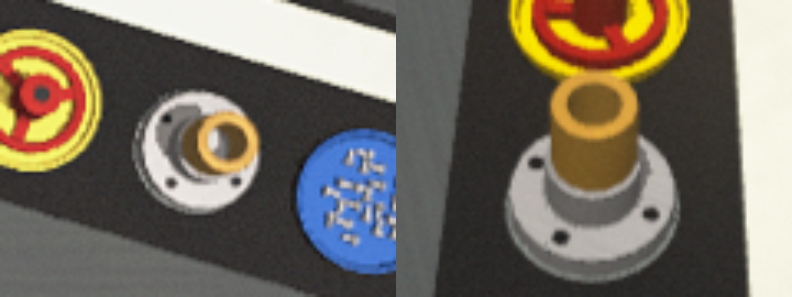

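The bush stands upright and centred on the hub. Last is the cap.

Emit:
drive_tool --moves '[[[0.003,0.001,0.04,0,0,0,1],[0,0,0.04,0,0,0,1],[0,0,0.035,0,0,0,0.9],[0,0,0.015,0,0,0,0.8],[0,0,0.006,0,0,0,0.7],[0,0,0,0,0,0,0.6],[0,0,0,0,0,0,0.5],[0,0,0,0,0,0,0.1],[0,0,0,0,0,0,0.1],[0,0,0,0,0,0,0.1]]]' --squeeze 15

```text
time: 22.45
ee_pos: [0.4651, 0.3133, 0.0115]
eef_rot: [0.002, 1.0, 0.0, 0.001]
ft_force: [-0.4, -0.4, 5.1]
width: 0.0355
grip_force: 15.0
```

Emit:
drive_tool --moves '[[[0,0,0,0,0,0,0.1],[0,0,0,0,0,0,0.1],[0,0,0,0,0,0,0.1]]]'

```text
time: 22.75
ee_pos: [0.465, 0.3133, 0.0114]
eef_rot: [0.002, 1.0, 0.0, 0.001]
ft_force: [-1.6, -0.6, 6.2]
width: 0.0353
grip_force: 15.0
```

Emit:
drive_tool --moves '[[[0,0,-0.03,0,0,0,0.1],[0,0,-0.045,0,0,0,0.1],[0,0,-0.045,0,0,0,0.1],[0,0,-0.02,0,0,0,0.1],[-0.006,-0.046,0,0,0,0,0.1],[-0.006,-0.046,0,0,0,0,0.1],[-0.006,-0.046,0,0,0,0,0.1],[-0.006,-0.046,0,0,0,0,0.1],[-0.006,-0.046,0,0,0,0,0.1],[-0.006,-0.046,0,0,0,0,0.1]]]'

```text
time: 23.75
ee_pos: [0.4991, 0.035, 0.1508]
eef_rot: [0.002, 1.0, 0.0, 0.0]
ft_force: [1.1, 0.4, -0.1]
width: 0.0356
grip_force: 15.0
```

Emit:
drive_tool --moves '[[[-0.006,-0.046,0,0,0,0,0.1],[-0.006,-0.046,0,0,0,0,0.1],[-0.006,-0.046,0,0,0,0,0.1],[-0.006,-0.046,0,0,0,0,0.1],[-0.007,-0.046,0,0,0,0,0.1],[-0.007,-0.046,0,0,0,0,0.1],[-0.007,-0.046,0,0,0,0,0.1],[-0.006,-0.049,0,0,0,0,0.1],[0,0,0,0,0,0,0.1],[0,0,0,0,0,0,0.1]]]'

```text
time: 24.75
ee_pos: [0.5477, -0.3358, 0.1499]
eef_rot: [0.004, 1.0, 0.0, -0.001]
ft_force: [-0.5, -0.0, -0.6]
width: 0.0352
grip_force: 15.0
```

Emit:
drive_tool --moves '[[[-0.004,0.002,0.04,0,0,0,0.1],[0,0,0.04,0,0,0,0.1],[0,0,0.03,0,0,0,0.1],[0,0,0.012,0,0,0,0.1],[0,0,0.006,0,0,0,0.1],[0,0,0,0,0,0,0.1],[0,0,0,0,0,0,0.1],[0,0,0,0,0,0,0.1]]]'

```text
time: 25.55
ee_pos: [0.5533, -0.3329, 0.0241]
eef_rot: [0.002, 1.0, -0.0, 0.001]
ft_force: [-0.4, 0.3, -0.6]
width: 0.0353
grip_force: 15.0
```

Emit:
drive_tool --moves '[[[0.0015,-0.001,0.004,0,0,0,0.1],[0,0,0.003,0,0,0,0.1],[0,0,0.002,0,0,0,0.1],[0,0,0,0,0,0,0.1],[0,0,0,0,0,0,0.1]]]'

```text
time: 26.05
ee_pos: [0.5508, -0.3337, 0.0143]
eef_rot: [0.003, 1.0, 0.0, 0.0]
ft_force: [-3.8, 1.2, 10.4]
width: 0.0356
grip_force: 15.0
```

Emit:
drive_tool --moves '[[[0,0,-0.001,0,0,0,0.1],[0,0,0,0,0,0,0.1],[0,0,0,0,0,0,0.6],[0,0,0,0,0,0,0.6],[0,0,0,0,0,0,0.6],[0,0,0,0,0,0,0.6],[0,0,-0.02,0,0,0,0.6],[0,0,-0.04,0,0,0,0.6],[0,0,-0.045,0,0,0,0.6],[0,0,-0.045,0,0,0,0.6]]]'

```text
time: 27.05
ee_pos: [0.5506, -0.3334, 0.166]
eef_rot: [0.002, 1.0, 0.0, -0.0]
ft_force: [-0.0, -0.6, -0.3]
width: 0.0523
grip_force: 0.0
```

Emit:
drive_tool --moves '[[[0,0.045,-0.01,0,0,0,0.6],[0,0.049,0,0,0,0,0.6],[0,0.049,0,0,0,0,0.6],[0,0.049,0,0,0,0,0.6],[0,0.049,0,0,0,0,0.6],[0,0.049,0,0,0,0,0.6],[0,0.049,0,0,0,0,0.6],[0,0.049,0,0,0,0,0.6],[0,0,0,0,0,0,0.6],[0,0,0,0,0,0,0.6]]]'

```text
time: 28.05
ee_pos: [0.5527, 0.0556, 0.1745]
eef_rot: [0.001, 1.0, -0.0, -0.0]
ft_force: [0.2, -0.8, -0.2]
width: 0.0521
grip_force: 0.0
```

```bash
python3 - <<'E'
from h import *
ims={n:save(n,n+'7.png') for n in('top','side')}
print(r.read_state()['ee_pos'])
fit(ims,cap(.003),'green',(.5517,-.334)); fit(ims,bush(.035),'brass',(.501,-.209)); fit(ims,wheel(.006),'red',(.533,-.109))
cv2.imwrite('pics/t7c.png',np.hstack([cv2.resize(ims['top'][190:350,380:590,::-1],None,fx=1.9,fy=1.9),cv2.resize(ims['side'][285:480,230:430,::-1],(400,304))]))
E
```

```text
[0.55287071 0.05309226 0.17456353]
green [ 0.551  -0.3338] {'top': (array([ 0.552 , -0.3336]), 'area ratio 0.86'), 'side': (array([ 0.55  , -0.3341]), 'area ratio 0.93')}
brass [ 0.5018 -0.2092] {'top': (array([ 0.5025, -0.2096]), 'area ratio 0.87'), 'side': (array([ 0.5012, -0.2088]), 'area ratio 0.97')}
red [ 0.5336 -0.119 ] {'top': (array([ 0.5354, -0.128 ]), 'area ratio 0.24'), 'side': (array([ 0.5317, -0.1101]), 'area ratio 0.85')}
```

View pics/t7c.png

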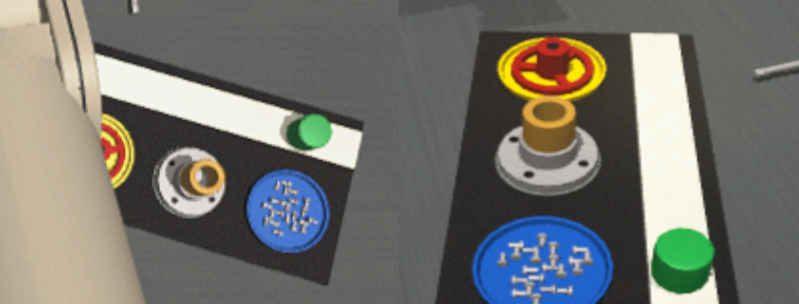

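All four parts stand as asked: cap at (0.551, -0.334) against a target of (0.552, -0.334), and the bush on the hub. The arm touches nothing, so I'll hand in.

```bash
python3 -c "from bench import r; print(r.close_job())"
```

```text
the job is handed in; nothing more can be done
None
```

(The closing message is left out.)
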